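# Set up the load-cell stand for a dead-weight calibration

## Robot

A 7-joint arm with a two-finger parallel gripper is mounted at the origin on a cart in front of the work surface, level with it; the furniture and walls round the work are solid. World frame = base frame: x ahead of the robot, y to its left, z up, the work surface at z = 0. Lengths are in m, angles in degrees, forces in N, time in s.
With the tool pointing down it reaches from about 0.425 to 0.875 m from the base axis. Payload 4.7 kg.
Tool frame: the origin (TCP) lies between the finger pads; the fingertips stand 17 mm ahead of it and the grasp point (between the pads) lies 2 mm behind it; z points along the fingers, y is the line along which they close (so a half turn about z gives the same grasp; the last joint's range is limited). The gripper opens to 87 mm and grips with 3 to 60 N. Pads are 19 mm wide; open, the fingers measure 117 mm over their backs; the gripper's body (75 mm by 190 mm) begins 51 mm behind the grasp point.
Start: joints at [64.406, 18.392, -4.016, 83.108, 1.295, 78.541, -3.26], TCP at [0.289, -0.582, 0.24] pointing down, gripper open.
Joint ranges: [-163.93, 163.93], [-17.29, 119.83], [-79.2, 71.16], [3.27, 140.29], [-89.18, 269.18], [5.43, 117.66], [-154.24, 154.24]. Speed limits (degrees/s): [147.25, 147.25, 180, 180, 180, 180, 180].

## Interface

Orientations are given as [roll, pitch, yaw] about the fixed x, y, z axes, in that order (R = Rz(yaw) Ry(pitch) Rx(roll)).
In Python, from cell import env, cams gives the robot as it stands.
- The arm moves only by the shell command python3 -m pendant 'ROWS' [FORCE]. ROWS is JSON, a list of rows, each an object of numbers: "tx", "ty", "tz": the shift along the tool's x, y, z each as a share of 0.05 m, from -1 to 1; "spin": the turn about the tool's z as a share of 4 degrees, from -1 to 1; "claw": the closure, from 0 (fully open) to 1 (shut). A call has 1 to 10 rows; each row shifts and turns the commanded pose from where the row before left it, along the tool's axes as they then stand; what a row does not reach is not made up. A row lasts 1/8 s, in which the tool goes at most 62.5 mm and 10.7 degrees, less where a joint would pass 70% of its speed; a pose out of reach is approached as far as the arm can. A call with a number of a shift or a turn outside -1 to 1 is refused whole. A call with a gripper value outside its range is refused whole. The fingers move at their own pace and stop on an object; FORCE is the grip in N (left out, the last holds). Time passes only in rows, so rows that do not move let the fingers close. It gives the time, the measured TCP pose, the force, the opening and the grip force at its end, in the units of the state.
- env.get_obs(): the state, without advancing time (a new reading comes with each control period).
- cams.read_camera(name): name is "side" or "top" or "wrist"; returns the picture (420x560x3 uint8, red, green, blue); there is no depth.
- cams.camera_info(name): a dict with "fx", "fy", "cx", "cy" (pixels), "rvec" (rotation vector, rad) and "tvec" (3), from world to camera coordinates, as OpenCV has them. Camera axes: x right, y down, z forward; pixel columns grow to the right and rows downward; lengths in m; the calibration is good to about 2 mm. A picture is of the moment at which its call begins: read the wrist's pose just before it. camera_info takes no time and is no camera call; for the wrist camera it gives the pose at the moment of the call.
- env.sign_off(): hands the job in; it is judged then, once.
The state is a dict: "time_s": time; "qpos": joint angles; "joint_velocities": joint speeds; "effort": joint torques, N m; "tool_pos": TCP position; "tool_rot": TCP orientation; "force": force on the tool from outside, world axes, zero at the start; "wrist_torque": the same for the moment, N m; "grip_width": finger opening in m; "grasp_force": force on a finger pad.
Only numpy, scipy, OpenCV 4.12 (cv2) and the standard library are available. Lean on these libraries where they do the work, as an engineer would, in place of code of your own. Each camera call takes 0.05 s, during which the arm holds its last target. There are 200 camera calls.

## Task

Get the load-cell stand ready for a dead-weight calibration: pull the dust plug out of the stand's upper guide hole and park it, stem down and fully home, in the short post of the grey holder; then take the loading rod out of the holder's tall tube and thread it down through both guide holes of the stand until its foot stands on the load cell's button. After that slip every brass ring weight that is on the worktop over the rod's spindle so that they lie flat in one pile on its pan, the largest at the bottom and each one above smaller. Leave the white spot plate and the dropper bottles where they are.

Things in the scene. Friction and masses are not known exactly. Their poses are not given: they have to be found in the camera images.
- stand: Fixed load-cell stand, nothing above 115: base 125x100x8, column (24x50) at x=52..76, two level guide arms 44 wide, 10 thick, tops at 65 and 115, each with a 14 hole on the stand's z axis, 24 from the arms' free end (-x). Below: load cell, steel disc 38 across with a 16 dark button. Origin: on the worktop, on the bore axis; z up. (mm)
- upper_hole (a point): centre of the mouth of the upper guide hole, 115 above the worktop; the dust plug stands in it at the start
- cell_button (a point): centre of the load cell's button top, 24 above the worktop, on the bore axis; the rod's foot must stand here
- holder: Fixed grey plastic holder: base 60 (x) x 190 (y) x 10 with two square posts, each with a round 16 hole down to the base: tall tube (30 square, top at 80) at y=-65 holds the loading rod at the start; short post (28 square, top at 60) at y=+65 is empty, for the dust plug. Origin: centre of its underside on the worktop; z up. (mm)
- rod_socket (a point): centre of the mouth of the tall tube, 80 above the worktop
- plug_post (a point): centre of the top of the short post, 60 above the worktop; the parked plug's head lies on it with its stem in the hole
- rod: Steel loading rod, upright, 177 long, 0.18 kg: shaft 12 across (foot tapered to 7 over 4), pan 38 across at 115 to 121 from the foot, above it a bare spindle 12 across up to 177 (end tapered to 6 over 4), to grip from above. Origin: centre of the foot; z up the rod. Foot is 10 above the worktop in the holder, 24 in the stand (then pan top 145, rod top 201). (mm)
- plug: Dust plug, black plastic, 0.03 kg: round head 28 across and 16 high, with a stem 12 in diameter, 20 long, tapered to 8 over its last 3, below it. Origin: centre of the head's underside (level with the hole's mouth when fully home); z up through the head.
- spot_plate: white porcelain spot plate with wells, 119 x 89 x 12, a bystander, loose; origin: centre of its underside
- bottle_a: amber dropper bottle, 39 across, 104 high, a bystander, loose; origin: centre of its underside
- bottle_b: another such dropper bottle, a bystander, loose; origin: centre of its underside
- weight_60: Brass ring weight, outer diameter 60, 16 high, with a plain 17 mm hole through its centre, 0.30 kg, lies flat on the worktop; not always present. Origin: centre of its underside; z up.
- weight_52: Brass ring weight, outer diameter 52, 16 high, with a plain 17 mm hole through its centre, 0.22 kg, lies flat on the worktop; not always present. Origin: centre of its underside; z up.
- weight_44: Brass ring weight, outer diameter 44, 16 high, with a plain 17 mm hole through its centre, 0.15 kg, lies flat on the worktop; not always present. Origin: centre of its underside; z up.
- weight_36: Brass ring weight, outer diameter 36, 16 high, with a plain 17 mm hole through its centre, 0.10 kg, lies flat on the worktop; not always present. Origin: centre of its underside; z up.
Not all that is in view belongs to the job. Leave any purple or red look-alike of the weight_60 alone.

How it is judged:
By the outcome, as a careful person would: the job done as asked, in the order asked, and still so for the second after the job is handed in, with the robot touching nothing.
Of weight_60, weight_52, weight_44, weight_36 only 2 to 3 are there at a start; the rules pass over those that are not, and their reading is None.
At some moment in a run one of weight_60, weight_52, weight_44, weight_36 may be knocked a few centimetres aside while the robot is not near it.
It also fails if it takes over 210 s, if anything falls off the work surface, if the arm or the gripper's body presses on something with over 40 N, if the wrist force passes 120 N, or if a joint passes its speed limit or range.

## Working session

There is one attempt and no reset: what is moved stays moved. The work goes in short steps, Python scripts to look and compute and a shell command to move; the robot and the scene stay as the last step left them, time stands still between calls to the robot, and variables do not carry over. Pictures are saved under pics/ and viewed, at most 14 in all, crops included, and the job is handed in when it is done.

```bash
ls; mkdir -p pics
cat > h.py <<'E'
import numpy as np, cv2
from cell import env, cams
from scipy.spatial.transform import Rotation as R
def snap(n,f):
    i=cams.camera_info(n); p=cams.read_camera(n); cv2.imwrite('pics/'+f,p[:,:,::-1]); return p,i
def KM(i): return np.array([[i['fx'],0,i['cx']],[0,i['fy'],i['cy']],[0,0,1.]])
def ray(i,u,v):
    M=cv2.Rodrigues(np.array(i['rvec'],float))[0]; t=np.array(i['tvec'],float).ravel()
    d=M.T@np.linalg.solve(KM(i),[u,v,1]); return -M.T@t,d
def at(i,u,v,z):
    c,d=ray(i,u,v); return c+d*(z-c[2])/d[2]
def proj(i,P):
    return cv2.projectPoints(np.array(P,float).reshape(-1,3),np.array(i['rvec'],float),np.array(i['tvec'],float),KM(i),None)[0][:,0]
def togo(target,yaw=None):
    """rows units from present pose"""
    o=env.get_obs(); Rm=R.from_euler('xyz',o['tool_rot'],degrees=True).as_matrix()
    return Rm.T@(np.array(target)-o['tool_pos'])/0.05
E
python3 - <<'E'
from h import *
for n in('top','side'):
    p,i=snap(n,n+'0.png'); print(n,ray(i,i['cx'],i['cy']),i['fx'])
print(env.get_obs())
E
```

```text
pics
top (array([ 0.25551252, -0.00921435,  1.58943671]), array([ 0.22097731,  0.00265715, -0.97527533])) 520.7921190143176
side (array([-0.09195013,  1.08460248,  0.77681589]), array([ 0.45990196, -0.7511281 , -0.4735998 ])) 491.2397478868105
{'time_s': 0.1, 'qpos': array([64.40551043, 18.43468233, -4.01530732, 83.16960896,  1.29571614,
       78.54037411, -3.26189842]), 'joint_velocities': array([-0.02182147, -0.04210505, -0.0860356 , -0.10955253, -0.08125087,
        0.05031044, -0.00585688]), 'effort': array([-5.07657933e-04, -4.92573667e+01, -4.05867314e-01, -3.13399816e+01,
       -6.41218317e-02,  3.94750165e-02,  7.56522832e-05]), 'tool_pos': array([ 0.28877584, -0.58179838,  0.23855744]), 'tool_rot': array([-1.79900608e+02,  6.29933798e-03,  2.64021589e+01]), 'force': array([-0.09970733,  0.61680101,  0.22550058]), 'wrist_torque': array([-0.08257119,  0.00641667, -0.01886658]), 'grasp_force': 0.0, 'grip_width': 0.08703690480957832}
```

View pics/top0.png

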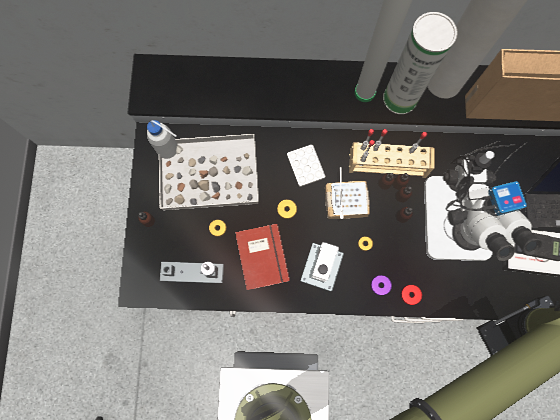

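View pics/side0.png

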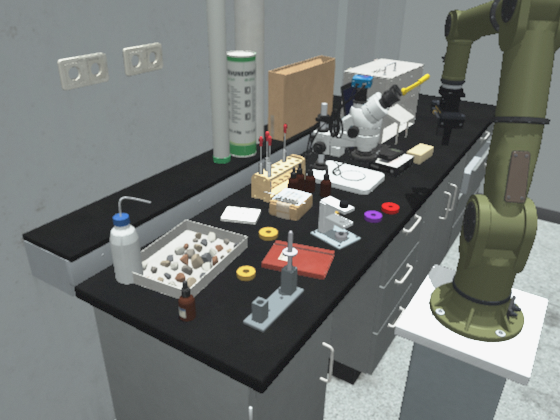

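Run:
```python
from h import *
im=cv2.imread('pics/top0.png'); a=im[225:300,150:240]; b=im[232:300,290:380]; c=im[195:250,200:300]
f=lambda x:cv2.resize(x,(400,300),interpolation=cv2.INTER_CUBIC)
print([x.shape for x in(a,b,c)])
s=cv2.imread('pics/side0.png')
cv2.imwrite('pics/crop1.png',np.vstack([np.hstack([f(im[225:300,145:245]),f(im[225:300,285:385])]),np.hstack([f(im[185:260,205:305]),f(s[190:265,290:390])])]))
hsv=cv2.cvtColor(im,cv2.COLOR_BGR2HSV)
m=cv2.inRange(hsv,(20,120,120),(33,255,255))
n,l,st,ce=cv2.connectedComponentsWithStats(m)
i=cams.camera_info('top')
for k in range(1,n):
  if st[k][4]>50:
    x,y,w,h=st[k][:4]; P=at(i,x+w/2-.5,y+h/2-.5,.012);print(ce[k],st[k],P,'dia mm',1e3*(at(i,x+w,y+h/2,.012)-at(i,x,y+h/2,.012))[1], )
```

```text
[(75, 90, 3), (68, 90, 3), (55, 100, 3)]
[286.39055794 208.35622318] [278 200  18  18 233] [ 0.62932293 -0.01917735  0.012     ] dia mm -55.98523336002374
[216.83431953 227.36094675] [209 220  16  16 169] [0.56172028 0.19478341 0.012     ] dia mm -49.291560000274046
[364.99082569 243.02752294] [359 237  13  13 109] [ 0.5288419  -0.26332894  0.012     ] dia mm -39.89340164846947
```

View pics/crop1.png

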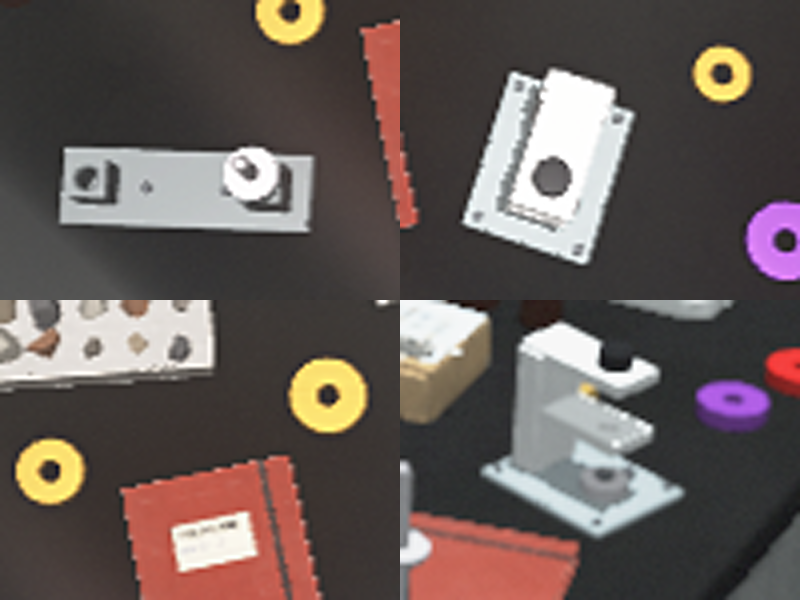

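Run:
```python
from h import *
i=cams.camera_info('top')
cv=lambda u,v,ox,oy:(ox+u/4-.4,oy+v/4-.4)
def A(n,u,v,ox,oy,z): print(n,at(i,*cv(u,v,ox,oy),z).round(4))
A('plug',152,178,285,225,.131)
A('pan',251,174,145,225,.131); A('spindle top',241,163,145,225,.187)
A('post',88,178,145,225,.06)
for q in((65,148),(313,155),(310,232),(60,223)):A('hold corner',*q,145,225,.01)
for q in((112,70),(235,110),(186,265),(63,222)):A('stand corner',*q,285,225,.008)
w=cams.camera_info('wrist'); c,d=ray(w,w['cx'],w['cy']); o=env.get_obs()
Rm=R.from_euler('xyz',o['tool_rot'],degrees=True).as_matrix()
print('wristcam in tool',Rm.T@(c-o['tool_pos']),Rm.T@d,w['fx'],w['cx'],w['cy'])
print(togo([.47,-.12,.30]))
```

```text
plug [ 0.43   -0.1251  0.131 ]
pan [0.4219 0.198  0.131 ]
spindle top [0.4227 0.1972 0.187 ]
post [0.4231 0.3274 0.06  ]
hold corner [0.4508 0.3577 0.01  ]
hold corner [0.4518 0.169  0.01  ]
hold corner [0.3935 0.1679 0.01  ]
hold corner [0.3939 0.3567 0.01  ]
stand corner [ 0.5269 -0.1028  0.008 ]
stand corner [ 0.499  -0.1976  0.008 ]
stand corner [ 0.38   -0.1615  0.008 ]
stand corner [ 0.4091 -0.068   0.008 ]
wristcam in tool [ 0.06757076 -0.00037238 -0.14562277] [-0.24597726  0.00176182  0.969274  ] 312.8818819601897 276.17897689684503 210.59833597156944
[ 7.35324421 -6.663038   -1.21810302]
```

```bash
python3 -m pendant '[{"spin":1,"tz":-0.2},{"spin":1,"tz":-0.2},{"spin":1,"tz":-0.2},{"spin":1,"tz":-0.2},{"spin":1},{"spin":1},{"spin":0.6}]' 30; python3 -m pendant '[{"tx":0.28,"ty":-0.91},{"tx":0.28,"ty":-0.91},{"tx":0.28,"ty":-0.91},{"tx":0.28,"ty":-0.91},{"tx":0.28,"ty":-0.91},{"tx":0.28,"ty":-0.91},{"tx":0.28,"ty":-0.91},{"tx":0.28,"ty":-0.91},{"tx":0.28,"ty":-0.91},{"tx":0.28,"ty":-0.91}]'; python3 -m pendant '[{},{},{}]'
python3 - <<'E'
from h import *
p,i=snap('wrist','w1.png'); print(togo([.43,-.125,.137]), proj(i,[[.43,-.125,.131],[.43,-.125,.115]]))
E
```

```text
[ 6.59170877 -6.92562708  2.04453902] [[-322.99696662 -336.23159728]
 [-275.68673265 -299.32319975]]invalid input at $[0]: expected keys tx, ty, tz, spin, claw
invalid input at $[0]: expected keys tx, ty, tz, spin, claw
invalid input at $[0]: expected keys tx, ty, tz, spin, claw
```

View pics/w1.png

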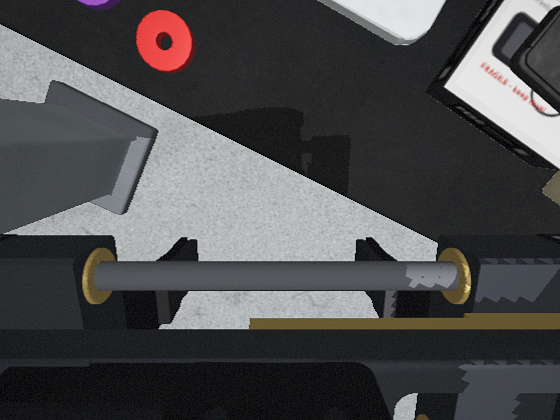

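The moves were refused because every row needs all five keys. The wrist view shows the gripper still at its start, with the fingers at the bottom and the red decoy at (163,40).

```bash
python3 -m pendant '[{"tx":0,"ty":0,"tz":-0.2,"spin":1,"claw":0},{"tx":0,"ty":0,"tz":-0.2,"spin":1,"claw":0},{"tx":0,"ty":0,"tz":-0.2,"spin":1,"claw":0},{"tx":0,"ty":0,"tz":-0.2,"spin":1,"claw":0},{"tx":0,"ty":0,"tz":0,"spin":1,"claw":0},{"tx":0,"ty":0,"tz":0,"spin":1,"claw":0},{"tx":0,"ty":0,"tz":0,"spin":0.6,"claw":0}]' 30; python3 -m pendant '[{"tx":0.28,"ty":-0.91,"tz":0,"spin":0,"claw":0},{"tx":0.28,"ty":-0.91,"tz":0,"spin":0,"claw":0},{"tx":0.28,"ty":-0.91,"tz":0,"spin":0,"claw":0},{"tx":0.28,"ty":-0.91,"tz":0,"spin":0,"claw":0},{"tx":0.28,"ty":-0.91,"tz":0,"spin":0,"claw":0},{"tx":0.28,"ty":-0.91,"tz":0,"spin":0,"claw":0},{"tx":0.28,"ty":-0.91,"tz":0,"spin":0,"claw":0},{"tx":0.28,"ty":-0.91,"tz":0,"spin":0,"claw":0},{"tx":0.28,"ty":-0.91,"tz":0,"spin":0,"claw":0},{"tx":0.28,"ty":-0.91,"tz":0,"spin":0,"claw":0}]'; python3 -m pendant '[{"tx":0,"ty":0,"tz":0,"spin":0,"claw":0},{"tx":0,"ty":0,"tz":0,"spin":0,"claw":0}]'
python3 - <<'E'
from h import *
p,i=snap('wrist','w2.png'); print(togo([.43,-.125,.137]), proj(i,[[.43,-.125,.131],[.43,-.125,.115]]))
E
```

```text
time_s: 1.02
tool_pos: [0.2889, -0.582, 0.2791]
tool_rot: [-180.0, 0.0, -0.1]
force: [0.2, -0.0, -0.0]
grip_width: 0.0872
grasp_force: 0.0
time_s: 2.28
tool_pos: [0.4291, -0.1257, 0.2795]
tool_rot: [180.0, -0.0, -0.0]
force: [0.4, -0.8, 1.0]
grip_width: 0.0873
grasp_force: 0.0
time_s: 2.52
tool_pos: [0.4287, -0.1278, 0.2794]
tool_rot: [180.0, 0.0, -0.0]
force: [-0.1, -0.8, -1.4]
grip_width: 0.0871
grasp_force: 0.0
[ 0.03047867 -0.06913619  2.84719407] [[273.3470259  202.10932294]
 [273.45640965 198.64016134]]
```

View pics/w2.png

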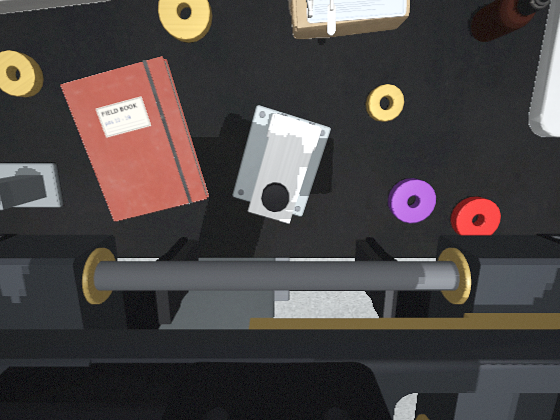

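Run:
```python
from h import *
im=cv2.imread('pics/w2.png'); i=cams.camera_info('wrist')
g=cv2.cvtColor(im,cv2.COLOR_BGR2GRAY)[165:230,245:305]
m=(g<55).astype(np.uint8); n,l,st,ce=cv2.connectedComponentsWithStats(m)
k=l[32,30]; print(st[k],ce[k]+[245,165]); u,v=ce[k]+[245,165]
print(at(i,u,v,.131)); print(at(i,u,v,.125), togo(at(i,u,v,.131)))
cv2.imwrite('pics/c2.png',cv2.resize(im[165:230,245:305],(480,520)))
for q in((185,12),(17,73),(385,102)):print(at(i,*q,.016))
```

```text
[ 17  18  26  29 568] [274.7165493  197.39260563]
[ 0.43451429 -0.12683928  0.131     ]
[ 0.43325965 -0.12681745  0.125     ] [ 0.12088208 -0.03255052  2.96716668]
[ 0.63039921 -0.0229614   0.016     ]
[0.56503562 0.18534214 0.016     ]
[ 0.53087458 -0.26354199  0.016     ]
```

View pics/c2.png

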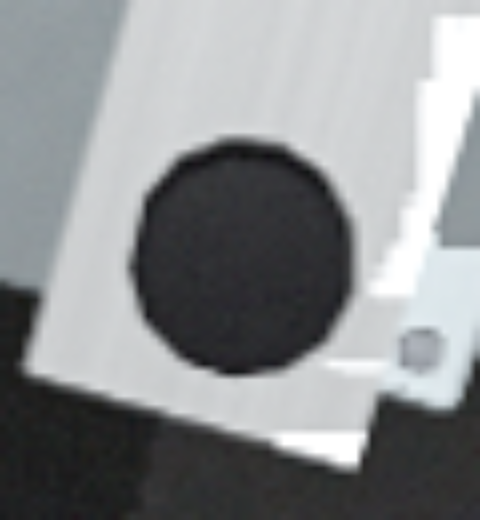

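```bash
python3 -m pendant '[{"tx":0.09,"ty":-0.02,"tz":0.7,"spin":0,"claw":0},{"tx":0,"ty":0,"tz":0.7,"spin":0,"claw":0},{"tx":0,"ty":0,"tz":0.7,"spin":0,"claw":0},{"tx":0,"ty":0,"tz":0.5,"spin":0,"claw":0},{"tx":0,"ty":0,"tz":0.25,"spin":0,"claw":0},{"tx":0,"ty":0,"tz":0,"spin":0,"claw":0.5}]' 20; python3 -m pendant '[{"tx":0,"ty":0,"tz":0,"spin":0,"claw":1},{"tx":0,"ty":0,"tz":0,"spin":0,"claw":1},{"tx":0,"ty":0,"tz":0,"spin":0,"claw":1},{"tx":0,"ty":0,"tz":0,"spin":0,"claw":1},{"tx":0,"ty":0,"tz":0,"spin":0,"claw":1},{"tx":0,"ty":0,"tz":0,"spin":0,"claw":1}]' 20
```

```text
time_s: 3.32
tool_pos: [0.4329, -0.1269, 0.1366]
tool_rot: [-180.0, 0.1, -0.1]
force: [-0.2, 0.4, 0.4]
grip_width: 0.0826
grasp_force: 0.0
time_s: 4.08
tool_pos: [0.4335, -0.1262, 0.1371]
tool_rot: [180.0, -0.0, 0.0]
force: [-0.3, 0.4, -0.5]
grip_width: 0.027
grasp_force: 20.0
```

```bash
python3 -m pendant '[{"tx":0,"ty":0,"tz":-0.3,"spin":0,"claw":1},{"tx":0,"ty":0,"tz":-0.4,"spin":0,"claw":1},{"tx":0,"ty":0,"tz":-0.6,"spin":0,"claw":1},{"tx":0,"ty":0,"tz":-0.7,"spin":0,"claw":1},{"tx":0,"ty":0,"tz":-0.6,"spin":0,"claw":1}]'; python3 -m pendant '[{"tx":0.3,"ty":-0.9,"tz":0,"spin":0,"claw":1},{"tx":0.3,"ty":-0.9,"tz":0,"spin":0,"claw":1},{"tx":0,"ty":-0.9,"tz":0,"spin":0,"claw":1},{"tx":0,"ty":-0.9,"tz":0,"spin":0,"claw":1},{"tx":0,"ty":-0.9,"tz":0,"spin":0,"claw":1},{"tx":0,"ty":-0.9,"tz":0,"spin":0,"claw":1},{"tx":0,"ty":-0.9,"tz":0,"spin":0,"claw":1},{"tx":-0.3,"ty":-0.9,"tz":0,"spin":0,"claw":1},{"tx":-0.3,"ty":-0.9,"tz":0,"spin":0,"claw":1},{"tx":-0.15,"ty":-0.9,"tz":0,"spin":0,"claw":1}]';  python3 -m pendant '[{"tx":0,"ty":0,"tz":0,"spin":0,"claw":1},{"tx":0,"ty":0,"tz":0,"spin":0,"claw":1}]'
python3 - <<'E'
from h import *
p,i=snap('wrist','w3.png'); print(togo([.426,.3265,.267]), proj(i,[[.426,.3265,.06],[.426,.1975,.187],[.426,.1975,.131]]))
E
```

```text
time_s: 4.7
tool_pos: [0.4337, -0.1261, 0.2695]
tool_rot: [180.0, -0.1, 0.0]
force: [0.4, 0.7, -0.0]
grip_width: 0.0273
grasp_force: 20.0
time_s: 5.95
tool_pos: [0.4254, 0.3251, 0.2683]
tool_rot: [180.0, -0.1, -0.0]
force: [0.3, -0.5, -0.9]
grip_width: 0.0271
grasp_force: 20.0
time_s: 6.2
tool_pos: [0.4263, 0.3231, 0.2674]
tool_rot: [180.0, -0.0, -0.0]
force: [0.5, -0.7, -1.5]
grip_width: 0.0275
grasp_force: 20.0
[-0.01431549 -0.08180364  0.0050726 ] [[273.1530289  192.39296172]
 [442.98761671 223.95765034]
 [411.66059914 206.66865349]]
```

View pics/w3.png

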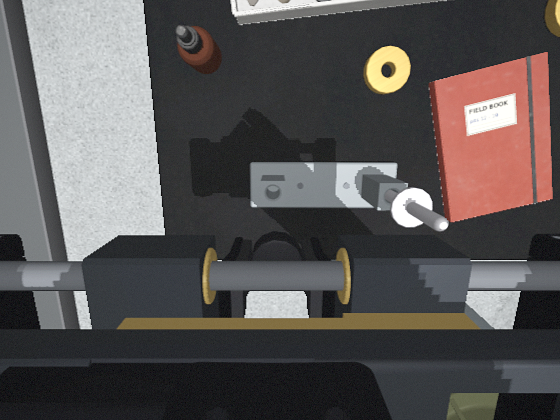

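```bash
python3 -m pendant '[{"tx":0,"ty":-0.07,"tz":0.7,"spin":0,"claw":1},{"tx":0,"ty":0,"tz":0.8,"spin":0,"claw":1},{"tx":0,"ty":0,"tz":0.8,"spin":0,"claw":1},{"tx":0,"ty":0,"tz":0.6,"spin":0,"claw":1},{"tx":0,"ty":0,"tz":0.1,"spin":0,"claw":1}]'; python3 -m pendant '[{"tx":0,"ty":0,"tz":0.1,"spin":0,"claw":1},{"tx":0,"ty":0,"tz":0.1,"spin":0,"claw":1},{"tx":0,"ty":0,"tz":0.1,"spin":0,"claw":1},{"tx":0,"ty":0,"tz":0,"spin":0,"claw":1}]'
```

```text
time_s: 6.88
tool_pos: [0.4258, 0.3246, 0.1152]
tool_rot: [179.8, 0.2, -0.2]
force: [0.4, 0.5, 0.0]
grip_width: 0.0274
grasp_force: 20.0
time_s: 7.38
tool_pos: [0.4259, 0.3272, 0.102]
tool_rot: [180.0, 0.0, 0.0]
force: [0.1, -0.0, -0.6]
grip_width: 0.0272
grasp_force: 20.0
```

```bash
python3 -m pendant '[{"tx":0,"ty":0,"tz":0.08,"spin":0,"claw":1},{"tx":0,"ty":0,"tz":0.08,"spin":0,"claw":1},{"tx":0,"ty":0,"tz":0,"spin":0,"claw":1}]';python3 -m pendant '[{"tx":0,"ty":0,"tz":0.08,"spin":0,"claw":1},{"tx":0,"ty":0,"tz":0.08,"spin":0,"claw":1},{"tx":0,"ty":0,"tz":0.06,"spin":0,"claw":1},{"tx":0,"ty":0,"tz":0,"spin":0,"claw":1}]'
```

```text
time_s: 7.75
tool_pos: [0.4257, 0.3271, 0.0936]
tool_rot: [180.0, 0.0, 0.0]
force: [0.2, 0.5, -0.3]
grip_width: 0.027
grasp_force: 20.0
time_s: 8.25
tool_pos: [0.4258, 0.3272, 0.0827]
tool_rot: [180.0, 0.0, 0.0]
force: [0.8, -0.0, -0.6]
grip_width: 0.0275
grasp_force: 20.0
```

```bash
python3 -m pendant '[{"tx":0,"ty":0,"tz":0.02,"spin":0,"claw":1},{"tx":0,"ty":0,"tz":0,"spin":0,"claw":0.5},{"tx":0,"ty":0,"tz":0,"spin":0,"claw":0},{"tx":0,"ty":0,"tz":0,"spin":0,"claw":0},{"tx":0,"ty":0,"tz":-0.3,"spin":0,"claw":0},{"tx":0,"ty":0,"tz":-0.9,"spin":0,"claw":0},{"tx":0,"ty":0,"tz":-0.9,"spin":0,"claw":0},{"tx":0,"ty":0,"tz":-0.9,"spin":0,"claw":0},{"tx":0,"ty":0,"tz":-0.9,"spin":0,"claw":0},{"tx":0,"ty":0,"tz":-0.3,"spin":0,"claw":0}]'; python3 -m pendant '[{"tx":0,"ty":0.7,"tz":0,"spin":0,"claw":0},{"tx":0,"ty":0.7,"tz":0,"spin":0,"claw":0},{"tx":0,"ty":0.6,"tz":0,"spin":0,"claw":0},{"tx":0,"ty":0.6,"tz":0,"spin":0,"claw":0},{"tx":0,"ty":0,"tz":0,"spin":0,"claw":0},{"tx":0,"ty":0,"tz":0,"spin":0,"claw":0}]'
python3 - <<'E'
from h import *
p,i=snap('wrist','w4.png'); print(togo([.426,.1975,.267]), proj(i,[[.426,.3268,.076],[.426,.3268,.06],[.426,.1975,.187],[.426,.1975,.131]]))
E
```

```text
time_s: 9.5
tool_pos: [0.4266, 0.3286, 0.2959]
tool_rot: [-179.9, -0.3, 0.0]
force: [0.4, 0.5, 0.2]
grip_width: 0.0866
grasp_force: 0.0
time_s: 10.25
tool_pos: [0.4256, 0.198, 0.2919]
tool_rot: [-180.0, 0.0, 0.0]
force: [0.3, 0.1, 0.4]
grip_width: 0.0872
grasp_force: 0.0
[0.00900606 0.01841883 0.49856688] [[166.46743831 190.25046773]
 [170.90709699 187.85959972]
 [277.14599884 214.73951523]
 [276.92802213 200.29838509]]
```

View pics/w4.png

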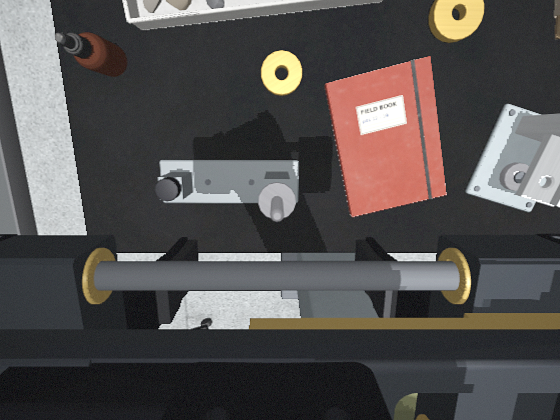

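```bash
python3 -m pendant '[{"tx":0,"ty":0,"tz":0.6,"spin":0,"claw":0},{"tx":0,"ty":0,"tz":0.7,"spin":0,"claw":0},{"tx":0,"ty":0,"tz":0.7,"spin":0,"claw":0},{"tx":0,"ty":0,"tz":0.53,"spin":0,"claw":0},{"tx":0,"ty":0,"tz":0,"spin":0,"claw":0.5},{"tx":0,"ty":0,"tz":0,"spin":0,"claw":1},{"tx":0,"ty":0,"tz":0,"spin":0,"claw":1},{"tx":0,"ty":0,"tz":0,"spin":0,"claw":1},{"tx":0,"ty":0,"tz":0,"spin":0,"claw":1},{"tx":0,"ty":0,"tz":0,"spin":0,"claw":1}]' 40; python3 -m pendant '[{"tx":0,"ty":0,"tz":0,"spin":0,"claw":1},{"tx":0,"ty":0,"tz":0,"spin":0,"claw":1},{"tx":0,"ty":0,"tz":0,"spin":0,"claw":1},{"tx":0,"ty":0,"tz":-0.2,"spin":0,"claw":1},{"tx":0,"ty":0,"tz":-0.5,"spin":0,"claw":1},{"tx":0,"ty":0,"tz":-0.5,"spin":0,"claw":1},{"tx":0,"ty":0,"tz":-0.5,"spin":0,"claw":1},{"tx":0,"ty":0,"tz":-0.6,"spin":0,"claw":1},{"tx":0,"ty":0,"tz":-0.6,"spin":0,"claw":1},{"tx":0,"ty":0,"tz":0,"spin":0,"claw":1}]'
```

```text
time_s: 11.55
tool_pos: [0.4261, 0.1972, 0.1657]
tool_rot: [180.0, -0.0, -0.0]
force: [0.6, 0.2, 0.1]
grip_width: 0.0348
grasp_force: 0.0
time_s: 12.8
tool_pos: [0.427, 0.198, 0.3128]
tool_rot: [-180.0, -0.3, 0.0]
force: [-0.1, 0.9, -2.4]
grip_width: 0.0108
grasp_force: 40.0
```

```bash
python3 -m pendant '[{"tx":0.2,"ty":0.5,"tz":0,"spin":0,"claw":1},{"tx":0.2,"ty":0.7,"tz":0,"spin":0,"claw":1},{"tx":0.1,"ty":0.8,"tz":0,"spin":0,"claw":1},{"tx":0.1,"ty":0.8,"tz":0,"spin":0,"claw":1},{"tx":0,"ty":0.8,"tz":0,"spin":0,"claw":1},{"tx":-0.1,"ty":0.8,"tz":0,"spin":0,"claw":1},{"tx":-0.1,"ty":0.8,"tz":0,"spin":0,"claw":1},{"tx":-0.1,"ty":0.7,"tz":0,"spin":0,"claw":1},{"tx":-0.1,"ty":0.4,"tz":0,"spin":0,"claw":1},{"tx":-0.06,"ty":0.19,"tz":0,"spin":0,"claw":1}]'; python3 -m pendant '[{"tx":0,"ty":0,"tz":0,"spin":0,"claw":1},{"tx":0,"ty":0,"tz":0,"spin":0,"claw":1},{"tx":0,"ty":0,"tz":0,"spin":0,"claw":1}]'
python3 - <<'E'
from h import *
p,i=snap('wrist','w5.png'); o=env.get_obs(); t=o['tool_pos'];print(t,proj(i,[[.4335,-.1265,.115],[.4335,-.1265,.065],t-[0,0,.155],t-[0,0,.151]]))
im=cv2.imread('pics/w5.png'); cv2.imwrite('pics/c5.png',cv2.resize(im[150:250,210:340],(780,600),interpolation=cv2.INTER_CUBIC))
E
```

```text
time_s: 14.05
tool_pos: [0.4321, -0.1282, 0.3092]
tool_rot: [-179.9, 0.1, -0.1]
force: [0.3, 0.3, -1.9]
grip_width: 0.0107
grasp_force: 40.0
time_s: 14.42
tool_pos: [0.4333, -0.1262, 0.3106]
tool_rot: [180.0, -0.0, 0.1]
force: [-0.5, -0.2, -1.4]
grip_width: 0.0107
grasp_force: 40.0
[ 0.43321729 -0.12637437  0.31058525] [[276.55325932 193.84923719]
 [276.45886089 186.20659194]
 [276.52356679 202.10270326]
 [276.53301574 203.00362696]]
```

View pics/c5.png

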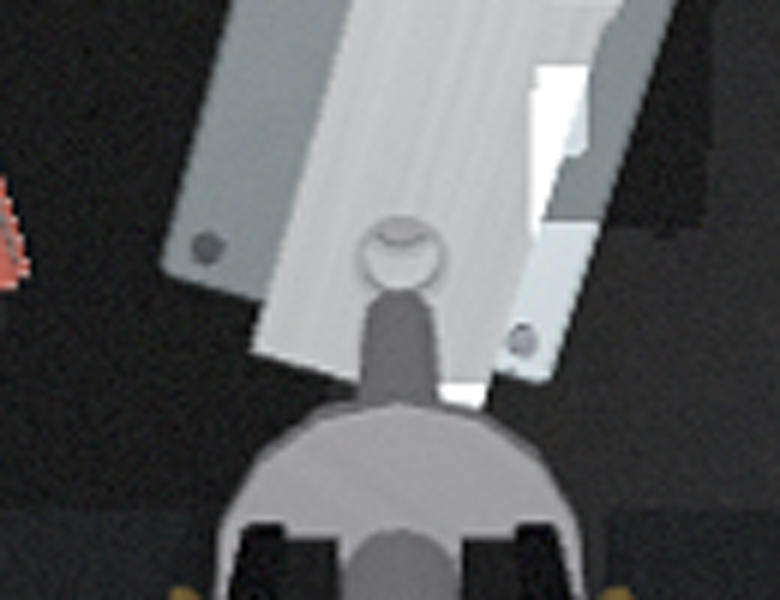

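```bash
python3 -m pendant '[{"tx":0.02,"ty":0,"tz":0.3,"spin":0,"claw":1},{"tx":0,"ty":0,"tz":0.4,"spin":0,"claw":1},{"tx":0,"ty":0,"tz":0,"spin":0,"claw":1},{"tx":0,"ty":0,"tz":0.1,"spin":0,"claw":1},{"tx":0,"ty":0,"tz":0.1,"spin":0,"claw":1},{"tx":0,"ty":0,"tz":0,"spin":0,"claw":1}]';python3 -m pendant '[{"tx":0,"ty":0,"tz":0.1,"spin":0,"claw":1},{"tx":0,"ty":0,"tz":0.1,"spin":0,"claw":1},{"tx":0,"ty":0,"tz":0,"spin":0,"claw":1}]'
```

```text
time_s: 15.22
tool_pos: [0.4339, -0.1272, 0.2654]
tool_rot: [180.0, 0.0, 0.0]
force: [-0.8, 0.1, -1.5]
grip_width: 0.0111
grasp_force: 40.0
time_s: 15.6
tool_pos: [0.4337, -0.1271, 0.255]
tool_rot: [-180.0, 0.0, 0.0]
force: [-0.8, -0.6, -1.6]
grip_width: 0.0109
grasp_force: 40.0
```

```bash
python3 -m pendant '[{"tx":0,"ty":0,"tz":0.2,"spin":0,"claw":1},{"tx":0,"ty":0,"tz":0.2,"spin":0,"claw":1},{"tx":0,"ty":0,"tz":0.1,"spin":0,"claw":1},{"tx":0,"ty":0,"tz":0,"spin":0,"claw":1}]';python3 -m pendant '[{"tx":0,"ty":0,"tz":0.1,"spin":0,"claw":1},{"tx":0,"ty":0,"tz":0.1,"spin":0,"claw":1},{"tx":0,"ty":0,"tz":0.1,"spin":0,"claw":1},{"tx":0,"ty":0,"tz":0,"spin":0,"claw":1}]'
```

```text
time_s: 16.1
tool_pos: [0.4337, -0.1271, 0.2299]
tool_rot: [-180.0, 0.1, 0.0]
force: [0.4, 0.2, -1.2]
grip_width: 0.0109
grasp_force: 40.0
time_s: 16.6
tool_pos: [0.4337, -0.1271, 0.215]
tool_rot: [-180.0, 0.0, 0.0]
force: [-0.2, -0.2, -1.9]
grip_width: 0.0108
grasp_force: 40.0
```

Through both holes (foot at about 0.059) with no contact. Next I lower it to the button, expected at TCP z ≈ 0.180.

```bash
python3 -m pendant '[{"tx":0,"ty":0,"tz":0.2,"spin":0,"claw":1},{"tx":0,"ty":0,"tz":0.2,"spin":0,"claw":1},{"tx":0,"ty":0,"tz":0.2,"spin":0,"claw":1},{"tx":0,"ty":0,"tz":0.06,"spin":0,"claw":1},{"tx":0,"ty":0,"tz":0,"spin":0,"claw":1}]';python3 -m pendant '[{"tx":0,"ty":0,"tz":0.03,"spin":0,"claw":1},{"tx":0,"ty":0,"tz":0.02,"spin":0,"claw":1},{"tx":0,"ty":0,"tz":0,"spin":0,"claw":1}]'
```

```text
time_s: 17.23
tool_pos: [0.4338, -0.1272, 0.1823]
tool_rot: [-180.0, 0.0, 0.0]
force: [-0.4, 0.5, -2.5]
grip_width: 0.0111
grasp_force: 40.0
time_s: 17.6
tool_pos: [0.434, -0.1273, 0.1801]
tool_rot: [180.0, -0.0, -0.0]
force: [0.5, 0.0, -2.5]
grip_width: 0.011
grasp_force: 40.0
```

```bash
python3 -m pendant '[{"tx":0,"ty":0,"tz":0.02,"spin":0,"claw":1},{"tx":0,"ty":0,"tz":0.02,"spin":0,"claw":1},{"tx":0,"ty":0,"tz":0,"spin":0,"claw":1}]';python3 -m pendant '[{"tx":0,"ty":0,"tz":0.02,"spin":0,"claw":1},{"tx":0,"ty":0,"tz":0,"spin":0,"claw":1}]'
```

```text
time_s: 17.98
tool_pos: [0.4349, -0.1274, 0.1793]
tool_rot: [179.9, -0.1, 0.0]
force: [-0.7, -0.2, 5.0]
grip_width: 0.0106
grasp_force: 40.0
time_s: 18.23
tool_pos: [0.4356, -0.1275, 0.1793]
tool_rot: [179.9, -0.2, 0.0]
force: [0.2, 1.8, 8.2]
grip_width: 0.011
grasp_force: 40.0
```

```bash
python3 -m pendant '[{"tx":0,"ty":0,"tz":-0.05,"spin":0,"claw":0.8},{"tx":0,"ty":0,"tz":0,"spin":0,"claw":0},{"tx":0,"ty":0,"tz":0,"spin":0,"claw":0},{"tx":0,"ty":0,"tz":0,"spin":0,"claw":0},{"tx":0,"ty":0,"tz":0,"spin":0,"claw":0},{"tx":0,"ty":0,"tz":-0.4,"spin":0,"claw":0},{"tx":0,"ty":0,"tz":-0.8,"spin":0,"claw":0},{"tx":0,"ty":0,"tz":-0.8,"spin":0,"claw":0},{"tx":0,"ty":0,"tz":-0.4,"spin":0,"claw":0},{"tx":0,"ty":0,"tz":0,"spin":0,"claw":0}]'; python3 -m pendant '[{"tx":0.7,"ty":-0.4,"tz":0,"spin":0,"claw":0},{"tx":0.8,"ty":-0.4,"tz":0,"spin":0,"claw":0},{"tx":0.8,"ty":-0.4,"tz":0,"spin":0,"claw":0},{"tx":0.8,"ty":-0.4,"tz":0,"spin":0,"claw":0},{"tx":0.4,"ty":-0.4,"tz":0,"spin":0,"claw":0},{"tx":0.3,"ty":-0.1,"tz":0,"spin":0,"claw":0},{"tx":0,"ty":0,"tz":0,"spin":0,"claw":0},{"tx":0,"ty":0,"tz":0,"spin":0,"claw":0},{"tx":0,"ty":0,"tz":0,"spin":0,"claw":0}]'
python3 - <<'E'
from h import *
p,i=snap('wrist','w6.png'); o=env.get_obs();print(o['tool_pos'])
hsv=cv2.cvtColor(cv2.imread('pics/w6.png'),cv2.COLOR_BGR2HSV)
m=cv2.inRange(hsv,(18,90,60),(35,255,255))[:235]
for n,i2,mm in(('w',i,m),):
  k,l,st,ce=cv2.connectedComponentsWithStats(mm)
  for j in range(1,k):
    if st[j][4]>150:
      x,y,w,h=st[j][:4]; print(st[j],at(i2,x+w/2-.5,y+h/2-.5,.010), (at(i2,x+w,y+h/2,.012)-at(i2,x,y+h/2,.012))[1])
E
```

```text
time_s: 19.48
tool_pos: [0.4348, -0.1274, 0.3009]
tool_rot: [179.9, -0.2, 0.0]
force: [0.4, -0.3, -1.0]
grip_width: 0.0864
grasp_force: 0.0
time_s: 20.6
tool_pos: [0.6234, -0.023, 0.2994]
tool_rot: [180.0, 0.0, -0.1]
force: [0.7, 0.5, 0.3]
grip_width: 0.087
grasp_force: 0.0
[ 0.62350334 -0.02287903  0.29963202]
[ 253  153   44   44 1403] [ 0.63246451 -0.02077103  0.01      ] -0.06105348566747001
[ 108  203   40   32 1021] [0.56920419 0.19138927 0.01      ] -0.057390920917432475
```

View pics/w6.png

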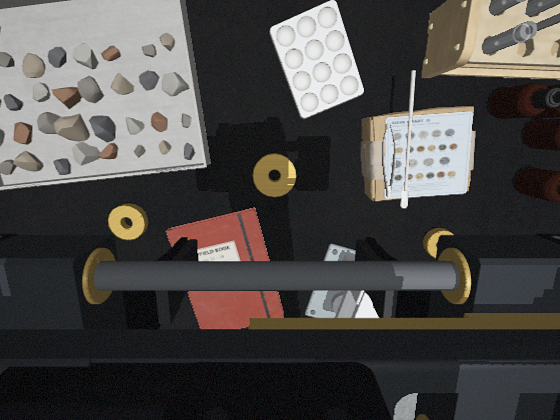

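```bash
python3 -m pendant '[{"tx":0.17,"ty":-0.04,"tz":0.6,"spin":0,"claw":0},{"tx":0,"ty":0,"tz":0.9,"spin":0,"claw":0},{"tx":0,"ty":0,"tz":0.9,"spin":0,"claw":0},{"tx":0,"ty":0,"tz":0.9,"spin":0,"claw":0},{"tx":0,"ty":0,"tz":0.9,"spin":0,"claw":0},{"tx":0,"ty":0,"tz":0.8,"spin":0,"claw":0},{"tx":0,"ty":0,"tz":0.4,"spin":0,"claw":0},{"tx":0,"ty":0,"tz":0.17,"spin":0,"claw":0},{"tx":0,"ty":0,"tz":0,"spin":0,"claw":0}]'; python3 -m pendant '[{"tx":0,"ty":0,"tz":0,"spin":0,"claw":0.5},{"tx":0,"ty":0,"tz":0,"spin":0,"claw":1},{"tx":0,"ty":0,"tz":0,"spin":0,"claw":1},{"tx":0,"ty":0,"tz":0,"spin":0,"claw":1},{"tx":0,"ty":0,"tz":0,"spin":0,"claw":1}]' 40
```

```text
time_s: 21.78
tool_pos: [0.6331, -0.0203, 0.0218]
tool_rot: [180.0, -0.1, -0.0]
force: [0.5, -0.5, 0.5]
grip_width: 0.0869
grasp_force: 0.0
time_s: 22.4
tool_pos: [0.6327, -0.0203, 0.0215]
tool_rot: [180.0, -0.0, -0.0]
force: [-0.3, -0.4, 3.5]
grip_width: 0.059
grasp_force: 40.0
```

```bash
python3 -m pendant '[{"tx":0,"ty":0,"tz":-0.4,"spin":0,"claw":1},{"tx":0,"ty":0,"tz":-0.8,"spin":0,"claw":1},{"tx":0,"ty":0,"tz":-0.9,"spin":0,"claw":1},{"tx":0,"ty":0,"tz":-0.9,"spin":0,"claw":1},{"tx":0,"ty":0,"tz":-0.9,"spin":0,"claw":1},{"tx":0,"ty":0,"tz":-0.9,"spin":0,"claw":1},{"tx":0,"ty":0,"tz":-0.9,"spin":0,"claw":1},{"tx":0,"ty":0,"tz":-0.6,"spin":0,"claw":1}]'; python3 -m pendant '[{"tx":-0.4,"ty":0.3,"tz":0,"spin":0,"claw":1},{"tx":-0.7,"ty":0.4,"tz":0,"spin":0,"claw":1},{"tx":-0.7,"ty":0.4,"tz":0,"spin":0,"claw":1},{"tx":-0.7,"ty":0.4,"tz":0,"spin":0,"claw":1},{"tx":-0.7,"ty":0.4,"tz":0,"spin":0,"claw":1},{"tx":-0.5,"ty":0.24,"tz":0,"spin":0,"claw":1},{"tx":-0.27,"ty":0,"tz":0,"spin":0,"claw":1},{"tx":0,"ty":0,"tz":0,"spin":0,"claw":1},{"tx":0,"ty":0,"tz":0,"spin":0,"claw":1},{"tx":0,"ty":0,"tz":0,"spin":0,"claw":1}]'
python3 - <<'E'
from h import *
p,i=snap('wrist','w7.png'); o=env.get_obs();print(o['tool_pos'],proj(i,[[.4340,-.1271,.201],[.4340,-.1271,.145]]))
im=cv2.imread('pics/w7.png'); cv2.imwrite('pics/c7.png',cv2.resize(im[150:250,210:340],(780,600),interpolation=cv2.INTER_CUBIC))
E
```

```text
time_s: 23.4
tool_pos: [0.6325, -0.0197, 0.3395]
tool_rot: [180.0, -0.2, 0.0]
force: [1.3, 0.1, -2.0]
grip_width: 0.0594
grasp_force: 40.0
time_s: 24.65
tool_pos: [0.4347, -0.1265, 0.3359]
tool_rot: [-180.0, 0.0, 0.1]
force: [0.5, 0.3, -2.6]
grip_width: 0.0594
grasp_force: 40.0
[ 0.43460524 -0.12664945  0.33582535] [[277.13829876 207.56807639]
 [276.95430074 195.50799581]]
```

View pics/c7.png

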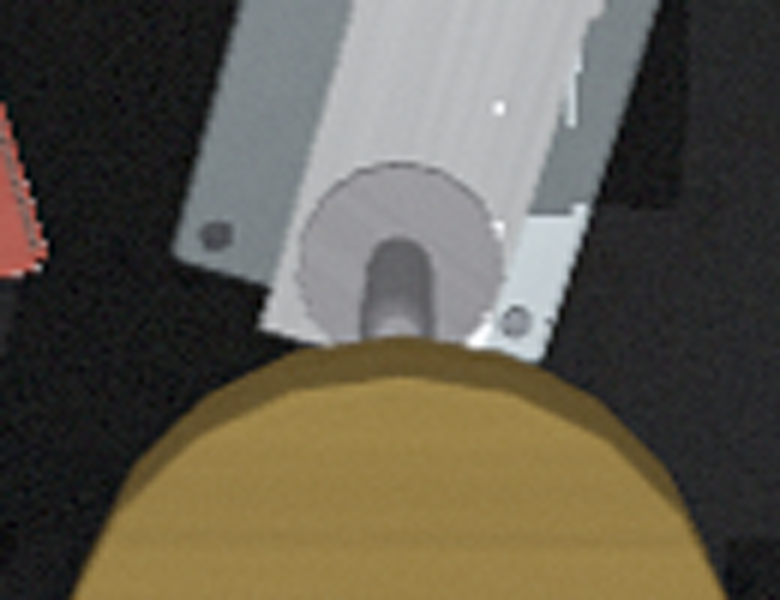

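```bash
python3 -m pendant '[{"tx":0,"ty":0,"tz":0.6,"spin":0,"claw":1},{"tx":0,"ty":0,"tz":0.8,"spin":0,"claw":1},{"tx":0,"ty":0,"tz":0.6,"spin":0,"claw":1},{"tx":0,"ty":0,"tz":0.1,"spin":0,"claw":1},{"tx":0,"ty":0,"tz":0,"spin":0,"claw":1},{"tx":0,"ty":0,"tz":0,"spin":0,"claw":1}]'; python3 -m pendant '[{"tx":0,"ty":0,"tz":0.1,"spin":0,"claw":1},{"tx":0,"ty":0,"tz":0.1,"spin":0,"claw":1},{"tx":0,"ty":0,"tz":0.1,"spin":0,"claw":1},{"tx":0,"ty":0,"tz":0,"spin":0,"claw":1}]'
```

```text
time_s: 25.45
tool_pos: [0.435, -0.1274, 0.2326]
tool_rot: [179.9, -0.1, 0.0]
force: [0.1, 0.1, -2.9]
grip_width: 0.0594
grasp_force: 40.0
time_s: 25.95
tool_pos: [0.4336, -0.1271, 0.2154]
tool_rot: [-180.0, 0.1, 0.0]
force: [-0.2, 0.1, -2.6]
grip_width: 0.0594
grasp_force: 40.0
```

```bash
python3 -m pendant '[{"tx":0,"ty":0,"tz":0.2,"spin":0,"claw":1},{"tx":0,"ty":0,"tz":0.2,"spin":0,"claw":1},{"tx":0,"ty":0,"tz":0.2,"spin":0,"claw":1},{"tx":0,"ty":0,"tz":0.2,"spin":0,"claw":1},{"tx":0,"ty":0,"tz":0.06,"spin":0,"claw":1},{"tx":0,"ty":0,"tz":0.06,"spin":0,"claw":1},{"tx":0,"ty":0,"tz":0,"spin":0,"claw":1}]'; python3 -m pendant '[{"tx":0,"ty":0,"tz":0.03,"spin":0,"claw":1},{"tx":0,"ty":0,"tz":0.03,"spin":0,"claw":1},{"tx":0,"ty":0,"tz":0,"spin":0,"claw":1}]'
```

```text
time_s: 26.82
tool_pos: [0.4341, -0.1272, 0.1701]
tool_rot: [180.0, -0.0, 0.0]
force: [0.3, -0.2, -1.1]
grip_width: 0.0597
grasp_force: 40.0
time_s: 27.2
tool_pos: [0.434, -0.1272, 0.167]
tool_rot: [180.0, 0.0, 0.0]
force: [0.3, 1.0, -2.6]
grip_width: 0.0597
grasp_force: 40.0
```

```bash
python3 -m pendant '[{"tx":0,"ty":0,"tz":0.02,"spin":0,"claw":1},{"tx":0,"ty":0,"tz":0,"spin":0,"claw":0.25},{"tx":0,"ty":0,"tz":0,"spin":0,"claw":0},{"tx":0,"ty":0,"tz":0,"spin":0,"claw":0},{"tx":0,"ty":0,"tz":-0.2,"spin":0,"claw":0},{"tx":0,"ty":0,"tz":-0.7,"spin":0,"claw":0},{"tx":0,"ty":0,"tz":-0.8,"spin":0,"claw":0},{"tx":0,"ty":0,"tz":-0.8,"spin":0,"claw":0},{"tx":0,"ty":0,"tz":-0.3,"spin":0,"claw":0}]'; python3 -m pendant '[{"tx":0.3,"ty":-0.5,"tz":0,"spin":0,"claw":0},{"tx":0.3,"ty":-0.8,"tz":0,"spin":0,"claw":0},{"tx":0.3,"ty":-0.8,"tz":0,"spin":0,"claw":0},{"tx":0.3,"ty":-0.8,"tz":0,"spin":0,"claw":0},{"tx":0.3,"ty":-0.8,"tz":0,"spin":0,"claw":0},{"tx":0.3,"ty":-0.8,"tz":0,"spin":0,"claw":0},{"tx":0.3,"ty":-0.8,"tz":0,"spin":0,"claw":0},{"tx":0.2,"ty":-0.8,"tz":0,"spin":0,"claw":0},{"tx":0,"ty":-0.3,"tz":0,"spin":0,"claw":0},{"tx":0,"ty":0,"tz":0,"spin":0,"claw":0}]';python3 -m pendant '[{"tx":0,"ty":0,"tz":0,"spin":0,"claw":0},{"tx":0,"ty":0,"tz":0,"spin":0,"claw":0}]'
cat > ring.py <<'E'
from h import *
import sys
def rings():
  p,i=snap('wrist',sys.argv[1]); o=env.get_obs();print(o['tool_pos'],o['tool_rot'])
  hsv=cv2.cvtColor(p,cv2.COLOR_RGB2HSV)
  m=cv2.inRange(hsv,(18,90,60),(35,255,255))[:235]
  k,l,st,ce=cv2.connectedComponentsWithStats(m)
  for j in range(1,k):
    if st[j][4]>150:
      x,y,w,h=st[j][:4]; P=at(i,x+w/2-.5,y+h/2-.5,.011); print(st[j],P.round(4),'dia',(at(i,x+w,y+h/2,.012)-at(i,x,y+h/2,.012))[1].round(4),'togo',togo([P[0],P[1],.0205]).round(3))
rings()
E
python3 ring.py w8.png
```

```text
time_s: 28.32
tool_pos: [0.4351, -0.1274, 0.3091]
tool_rot: [179.9, -0.2, 0.0]
force: [-0.3, 0.6, -0.5]
grip_width: 0.0871
grasp_force: 0.0
time_s: 29.58
tool_pos: [0.5483, 0.1935, 0.3055]
tool_rot: [180.0, 0.1, 0.1]
force: [-0.0, -0.6, 0.5]
grip_width: 0.0871
grasp_force: 0.0
time_s: 29.82
tool_pos: [0.5493, 0.1909, 0.3061]
tool_rot: [179.9, -0.0, -0.2]
force: [-0.4, 0.2, 0.1]
grip_width: 0.0871
grasp_force: 0.0
[0.54923577 0.19118365 0.30615373] [ 1.79940755e+02 -2.41075083e-02 -1.35891264e-01]
[ 257  151   38   38 1028] [0.5649 0.1914 0.011 ] dia -0.0533 togo [ 0.31  -0.012  5.713]
```

View pics/w8.png

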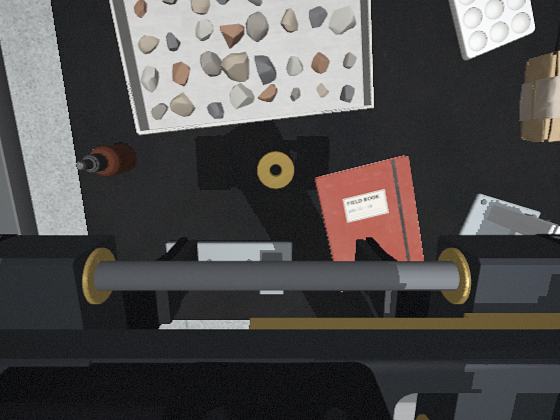

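```bash
python3 -m pendant '[{"tx":0.31,"ty":-0.01,"tz":0.6,"spin":0,"claw":0.22},{"tx":0,"ty":0,"tz":0.9,"spin":0,"claw":0.22},{"tx":0,"ty":0,"tz":0.9,"spin":0,"claw":0.22},{"tx":0,"ty":0,"tz":0.9,"spin":0,"claw":0.22},{"tx":0,"ty":0,"tz":0.9,"spin":0,"claw":0.22},{"tx":0,"ty":0,"tz":0.8,"spin":0,"claw":0.22},{"tx":0,"ty":0,"tz":0.5,"spin":0,"claw":0.22},{"tx":0,"ty":0,"tz":0.2,"spin":0,"claw":0.22},{"tx":0,"ty":0,"tz":0,"spin":0,"claw":0.22},{"tx":0,"ty":0,"tz":0,"spin":0,"claw":0.22}]'; python3 -m pendant '[{"tx":0,"ty":0,"tz":0,"spin":0,"claw":0.5},{"tx":0,"ty":0,"tz":0,"spin":0,"claw":1},{"tx":0,"ty":0,"tz":0,"spin":0,"claw":1},{"tx":0,"ty":0,"tz":0,"spin":0,"claw":1},{"tx":0,"ty":0,"tz":0,"spin":0,"claw":1}]' 40
```

```text
time_s: 31.12
tool_pos: [0.5656, 0.1935, 0.0224]
tool_rot: [-180.0, -0.1, -0.0]
force: [0.2, 0.2, 0.4]
grip_width: 0.068
grasp_force: 0.0
time_s: 31.75
tool_pos: [0.5651, 0.1927, 0.0218]
tool_rot: [179.9, -0.1, -0.0]
force: [-1.0, -3.4, 5.2]
grip_width: 0.0529
grasp_force: 40.0
```

```bash
python3 -m pendant '[{"tx":0,"ty":0,"tz":-0.4,"spin":0,"claw":1},{"tx":0,"ty":0,"tz":-0.8,"spin":0,"claw":1},{"tx":0,"ty":0,"tz":-0.9,"spin":0,"claw":1},{"tx":0,"ty":0,"tz":-0.9,"spin":0,"claw":1},{"tx":0,"ty":0,"tz":-0.9,"spin":0,"claw":1},{"tx":0,"ty":0,"tz":-0.9,"spin":0,"claw":1},{"tx":0,"ty":0,"tz":-0.9,"spin":0,"claw":1},{"tx":0,"ty":0,"tz":-0.55,"spin":0,"claw":1}]'; python3 -m pendant '[{"tx":-0.1,"ty":0.5,"tz":0,"spin":0,"claw":1},{"tx":-0.2,"ty":0.8,"tz":0,"spin":0,"claw":1},{"tx":-0.2,"ty":0.8,"tz":0,"spin":0,"claw":1},{"tx":-0.3,"ty":0.8,"tz":0,"spin":0,"claw":1},{"tx":-0.3,"ty":0.8,"tz":0,"spin":0,"claw":1},{"tx":-0.3,"ty":0.8,"tz":0,"spin":0,"claw":1},{"tx":-0.4,"ty":0.7,"tz":0,"spin":0,"claw":1},{"tx":-0.4,"ty":0.6,"tz":0,"spin":0,"claw":1},{"tx":-0.4,"ty":0.6,"tz":0,"spin":0,"claw":1},{"tx":0,"ty":0,"tz":0,"spin":0,"claw":1}]';python3 -m pendant '[{"tx":0,"ty":0,"tz":0,"spin":0,"claw":1},{"tx":0,"ty":0,"tz":0,"spin":0,"claw":1}]'
python3 - <<'E'
from h import *
p,i=snap('wrist','w9.png'); o=env.get_obs();print(o['tool_pos'],proj(i,[[.4345,-.1268,.201],[.4345,-.1268,.161]]),togo([.4345,-.1268,.23]))
im=cv2.imread('pics/w9.png'); cv2.imwrite('pics/c9.png',cv2.resize(im[150:250,210:340],(780,600),interpolation=cv2.INTER_CUBIC))
E
```

```text
time_s: 32.75
tool_pos: [0.5642, 0.1945, 0.3368]
tool_rot: [-179.9, -0.2, 0.1]
force: [-0.0, -0.5, -1.9]
grip_width: 0.0532
grasp_force: 40.0
time_s: 34.0
tool_pos: [0.433, -0.1287, 0.3339]
tool_rot: [179.9, 0.0, -0.3]
force: [-0.2, 0.4, -2.9]
grip_width: 0.0531
grasp_force: 40.0
time_s: 34.25
tool_pos: [0.4351, -0.1252, 0.3337]
tool_rot: [-180.0, -0.0, 0.2]
force: [0.4, -0.1, -2.6]
grip_width: 0.0531
grasp_force: 40.0
[ 0.43498992 -0.12541723  0.33360841] [[278.16818134 208.00041875]
 [277.89350547 198.88429834]] [-0.01015606  0.02791386  2.07216299]
```

View pics/c9.png

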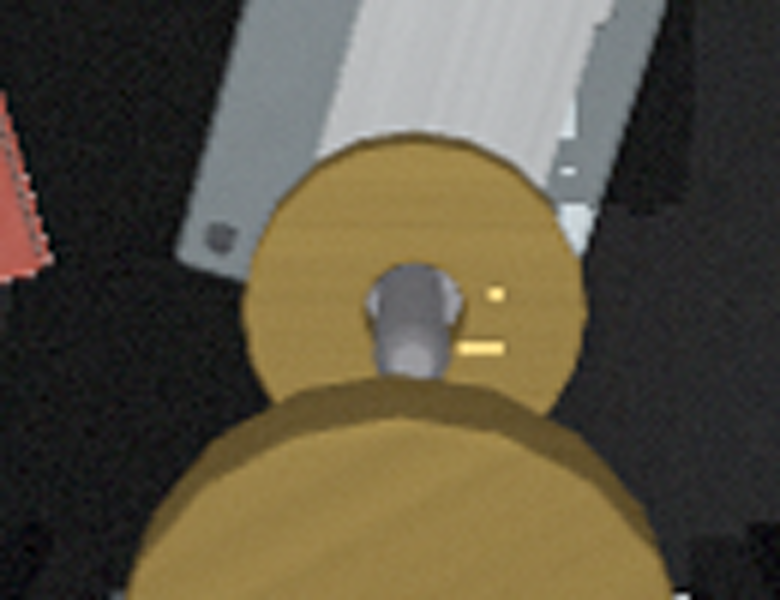

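```bash
python3 -m pendant '[{"tx":-0.03,"ty":0.035,"tz":0.6,"spin":0,"claw":1},{"tx":0,"ty":0,"tz":0.8,"spin":0,"claw":1},{"tx":0,"ty":0,"tz":0.6,"spin":0,"claw":1},{"tx":0,"ty":0,"tz":0.1,"spin":0,"claw":1},{"tx":0,"ty":0,"tz":0,"spin":0,"claw":1},{"tx":0,"ty":0,"tz":0,"spin":0,"claw":1}]'; python3 -m pendant '[{"tx":0,"ty":0,"tz":0.1,"spin":0,"claw":1},{"tx":0,"ty":0,"tz":0.1,"spin":0,"claw":1},{"tx":0,"ty":0,"tz":0.1,"spin":0,"claw":1},{"tx":0,"ty":0,"tz":0,"spin":0,"claw":1}]'
```

```text
time_s: 35.05
tool_pos: [0.4341, -0.1286, 0.2301]
tool_rot: [179.9, -0.1, 0.0]
force: [-1.1, 0.4, -2.2]
grip_width: 0.0529
grasp_force: 40.0
time_s: 35.55
tool_pos: [0.4326, -0.1284, 0.2129]
tool_rot: [-180.0, 0.1, 0.0]
force: [-0.1, 0.3, -3.0]
grip_width: 0.0531
grasp_force: 40.0
```

```bash
python3 -m pendant '[{"tx":0.02,"ty":-0.02,"tz":0.1,"spin":0,"claw":1},{"tx":0,"ty":0,"tz":0.2,"spin":0,"claw":1},{"tx":0,"ty":0,"tz":0.1,"spin":0,"claw":1},{"tx":0,"ty":0,"tz":0.06,"spin":0,"claw":1},{"tx":0,"ty":0,"tz":0.06,"spin":0,"claw":1},{"tx":0,"ty":0,"tz":0,"spin":0,"claw":1},{"tx":0,"ty":0,"tz":0,"spin":0,"claw":1}]'; python3 -m pendant '[{"tx":0,"ty":0,"tz":0.03,"spin":0,"claw":1},{"tx":0,"ty":0,"tz":0.03,"spin":0,"claw":1},{"tx":0,"ty":0,"tz":0,"spin":0,"claw":1}]'
```

```text
time_s: 36.42
tool_pos: [0.4341, -0.1275, 0.1877]
tool_rot: [180.0, -0.0, 0.0]
force: [0.3, -0.4, -1.9]
grip_width: 0.053
grasp_force: 40.0
time_s: 36.8
tool_pos: [0.4339, -0.1275, 0.1844]
tool_rot: [-180.0, 0.0, 0.0]
force: [-0.4, 0.6, -2.1]
grip_width: 0.0533
grasp_force: 40.0
```

```bash
python3 -m pendant '[{"tx":0,"ty":0,"tz":0.03,"spin":0,"claw":1},{"tx":0,"ty":0,"tz":0,"spin":0,"claw":0.35},{"tx":0,"ty":0,"tz":0,"spin":0,"claw":0},{"tx":0,"ty":0,"tz":0,"spin":0,"claw":0},{"tx":0,"ty":0,"tz":-0.2,"spin":0,"claw":0},{"tx":0,"ty":0,"tz":-0.7,"spin":0,"claw":0},{"tx":0,"ty":0,"tz":-0.8,"spin":0,"claw":0},{"tx":0,"ty":0,"tz":-0.8,"spin":0,"claw":0}]'; python3 -m pendant '[{"tx":0.3,"ty":0.4,"tz":0,"spin":0,"claw":0},{"tx":0.4,"ty":0.6,"tz":0,"spin":0,"claw":0},{"tx":0.4,"ty":0.6,"tz":0,"spin":0,"claw":0},{"tx":0.4,"ty":0.6,"tz":0,"spin":0,"claw":0},{"tx":0.1,"ty":0.45,"tz":0,"spin":0,"claw":0},{"tx":0,"ty":0,"tz":0,"spin":0,"claw":0},{"tx":0,"ty":0,"tz":0,"spin":0,"claw":0},{"tx":0,"ty":0,"tz":0,"spin":0,"claw":0}]'; python3 ring.py w10.png
```

```text
time_s: 37.8
tool_pos: [0.434, -0.1274, 0.3102]
tool_rot: [180.0, -0.1, 0.0]
force: [0.0, -0.4, -0.3]
grip_width: 0.0869
grasp_force: 0.0
time_s: 38.8
tool_pos: [0.5139, -0.2586, 0.3087]
tool_rot: [180.0, -0.0, 0.1]
force: [0.1, 0.4, 0.7]
grip_width: 0.087
grasp_force: 0.0
[ 0.51395326 -0.25871892  0.30863784] [ 1.79966316e+02 -2.66325590e-02  9.18933557e-02]
[265 153  31  32 689] [ 0.5306 -0.264   0.011 ] dia -0.0437 togo [0.331 0.103 5.763]
```

View pics/w10.png

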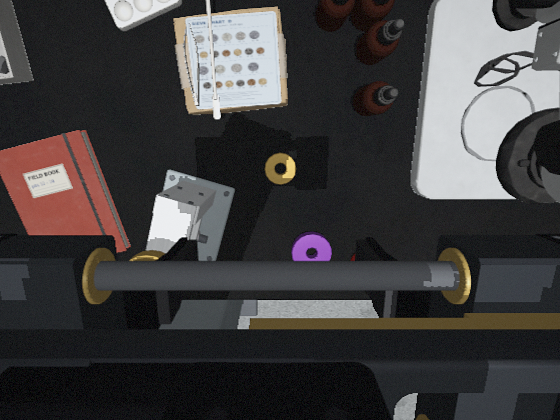

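```bash
python3 -m pendant '[{"tx":0.33,"ty":0.1,"tz":0,"spin":0,"claw":0},{"tx":0,"ty":0,"tz":0,"spin":1,"claw":0},{"tx":0,"ty":0,"tz":0,"spin":1,"claw":0},{"tx":0,"ty":0,"tz":0,"spin":1,"claw":0},{"tx":0,"ty":0,"tz":0,"spin":1,"claw":0},{"tx":0,"ty":0,"tz":0,"spin":1,"claw":0},{"tx":0,"ty":0,"tz":0,"spin":1,"claw":0},{"tx":0,"ty":0,"tz":0,"spin":1,"claw":0},{"tx":0,"ty":0,"tz":0,"spin":1,"claw":0},{"tx":0,"ty":0,"tz":0,"spin":1,"claw":0}]'; python3 -m pendant '[{"tx":0,"ty":0,"tz":0,"spin":1,"claw":0.2},{"tx":0,"ty":0,"tz":0,"spin":1,"claw":0.2},{"tx":0,"ty":0,"tz":0,"spin":1,"claw":0.2},{"tx":0,"ty":0,"tz":0,"spin":0,"claw":0.2},{"tx":0,"ty":0,"tz":0,"spin":0,"claw":0.2}]'; python3 ring.py w11.png
```

```text
time_s: 40.1
tool_pos: [0.5304, -0.2642, 0.3084]
tool_rot: [180.0, -0.0, -36.1]
force: [-0.2, -0.4, -0.1]
grip_width: 0.0873
grasp_force: 0.0
time_s: 40.72
tool_pos: [0.5305, -0.2646, 0.3083]
tool_rot: [180.0, -0.0, -47.9]
force: [-0.5, -0.0, -0.3]
grip_width: 0.0694
grasp_force: 0.0
[ 0.53048912 -0.26467411  0.30820309] [ 1.79998093e+02 -1.39594877e-02 -4.79254376e+01]
[261 165  31  31 685] [ 0.5313 -0.2639  0.011 ] dia -0.0295 togo [-2.000e-03 -2.200e-02  5.754e+00]
```

Ring confirmed in place. Descend and grip.

```bash
python3 -m pendant '[{"tx":0,"ty":-0.02,"tz":0.6,"spin":0,"claw":0.2},{"tx":0,"ty":0,"tz":0.9,"spin":0,"claw":0.2},{"tx":0,"ty":0,"tz":0.9,"spin":0,"claw":0.2},{"tx":0,"ty":0,"tz":0.9,"spin":0,"claw":0.2},{"tx":0,"ty":0,"tz":0.9,"spin":0,"claw":0.2},{"tx":0,"ty":0,"tz":0.8,"spin":0,"claw":0.2},{"tx":0,"ty":0,"tz":0.5,"spin":0,"claw":0.2},{"tx":0,"ty":0,"tz":0.23,"spin":0,"claw":0.2},{"tx":0,"ty":0,"tz":0,"spin":0,"claw":0.2},{"tx":0,"ty":0,"tz":0,"spin":0,"claw":0.2}]'; python3 -m pendant '[{"tx":0,"ty":0,"tz":0,"spin":0,"claw":0.5},{"tx":0,"ty":0,"tz":0,"spin":0,"claw":1},{"tx":0,"ty":0,"tz":0,"spin":0,"claw":1},{"tx":0,"ty":0,"tz":0,"spin":0,"claw":1},{"tx":0,"ty":0,"tz":0,"spin":0,"claw":1}]' 40
```

```text
time_s: 42.02
tool_pos: [0.5323, -0.2647, 0.0229]
tool_rot: [-180.0, -0.1, -48.0]
force: [-0.2, 1.2, -0.3]
grip_width: 0.0698
grasp_force: 0.0
time_s: 42.65
tool_pos: [0.5313, -0.2645, 0.0219]
tool_rot: [180.0, -0.0, -48.0]
force: [-0.6, -0.1, 2.7]
grip_width: 0.0449
grasp_force: 40.0
```

```bash
python3 -m pendant '[{"tx":0,"ty":0,"tz":-0.4,"spin":0,"claw":1},{"tx":0,"ty":0,"tz":-0.8,"spin":0,"claw":1},{"tx":0,"ty":0,"tz":-0.9,"spin":0,"claw":1},{"tx":0,"ty":0,"tz":-0.9,"spin":-1,"claw":1},{"tx":0,"ty":0,"tz":-0.9,"spin":-1,"claw":1},{"tx":0,"ty":0,"tz":-0.9,"spin":-1,"claw":1},{"tx":0,"ty":0,"tz":-0.9,"spin":-1,"claw":1},{"tx":0,"ty":0,"tz":-0.55,"spin":-1,"claw":1},{"tx":0,"ty":0,"tz":0,"spin":-1,"claw":1},{"tx":0,"ty":0,"tz":0,"spin":-1,"claw":1}]'; python3 -m pendant '[{"tx":0,"ty":0,"tz":0,"spin":-1,"claw":1},{"tx":0,"ty":0,"tz":0,"spin":-1,"claw":1},{"tx":0,"ty":0,"tz":0,"spin":-1,"claw":1},{"tx":0,"ty":0,"tz":0,"spin":-1,"claw":1},{"tx":0,"ty":0,"tz":0,"spin":-1,"claw":1},{"tx":0,"ty":0,"tz":0,"spin":0,"claw":1}]';python3 -m pendant '[{"tx":-0.3,"ty":-0.4,"tz":0,"spin":0,"claw":1},{"tx":-0.5,"ty":-0.7,"tz":0,"spin":0,"claw":1},{"tx":-0.5,"ty":-0.7,"tz":0,"spin":0,"claw":1},{"tx":-0.45,"ty":-0.6,"tz":0,"spin":0,"claw":1},{"tx":-0.2,"ty":-0.34,"tz":0,"spin":0,"claw":1},{"tx":0,"ty":0,"tz":0,"spin":0,"claw":1},{"tx":0,"ty":0,"tz":0,"spin":0,"claw":1},{"tx":0,"ty":0,"tz":0,"spin":0,"claw":1},{"tx":0,"ty":0,"tz":0,"spin":0,"claw":1},{"tx":0,"ty":0,"tz":0,"spin":0,"claw":1}]'
python3 - <<'E'
from h import *
p,i=snap('wrist','w12.png'); o=env.get_obs();print(o['tool_pos'],proj(i,[[.434,-.1272,.201],[.434,-.1272,.177]]),togo([.434,-.1272,.23]))
im=cv2.imread('pics/w12.png'); cv2.imwrite('pics/c12.png',cv2.resize(im[150:250,210:340],(780,600),interpolation=cv2.INTER_CUBIC))
E
```

```text
time_s: 43.9
tool_pos: [0.5313, -0.2638, 0.3357]
tool_rot: [180.0, -0.1, -19.8]
force: [0.2, -0.2, -1.9]
grip_width: 0.0446
grasp_force: 40.0
time_s: 44.65
tool_pos: [0.5312, -0.2639, 0.3349]
tool_rot: [180.0, -0.0, -0.0]
force: [0.4, -0.3, -1.2]
grip_width: 0.045
grasp_force: 40.0
time_s: 45.9
tool_pos: [0.4339, -0.1276, 0.3338]
tool_rot: [-180.0, 0.0, -0.0]
force: [0.6, 0.7, -1.5]
grip_width: 0.0446
grasp_force: 40.0
[ 0.43384865 -0.12748225  0.33387799] [[276.06007798 207.14577114]
 [276.05231788 201.4493753 ]] [ 0.00353145 -0.00494249  2.07756086]
```

View pics/c12.png

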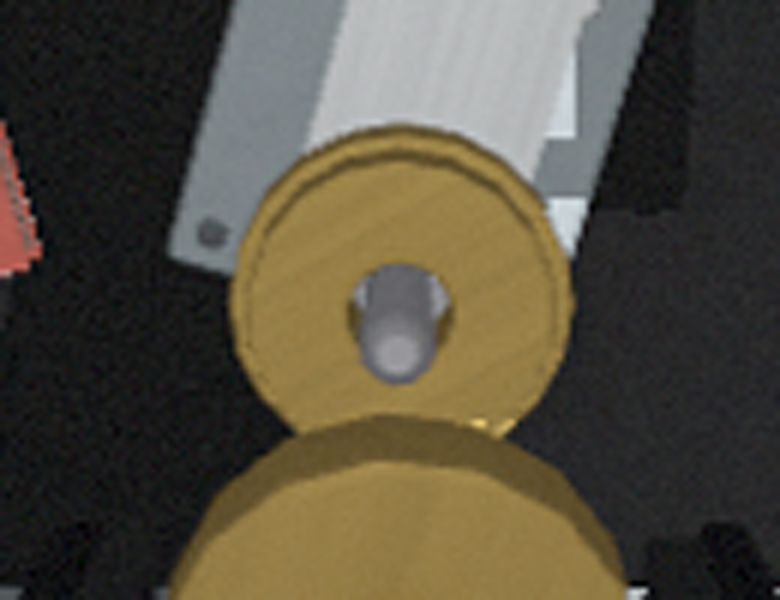

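```bash
python3 -m pendant '[{"tx":-0.015,"ty":0,"tz":0.6,"spin":0,"claw":1},{"tx":0,"ty":0,"tz":0.8,"spin":0,"claw":1},{"tx":0,"ty":0,"tz":0.6,"spin":0,"claw":1},{"tx":0,"ty":0,"tz":0.1,"spin":0,"claw":1},{"tx":0,"ty":0,"tz":0,"spin":0,"claw":1},{"tx":0,"ty":0,"tz":0,"spin":0,"claw":1}]'; python3 -m pendant '[{"tx":0,"ty":0,"tz":0.1,"spin":0,"claw":1},{"tx":0,"ty":0,"tz":0.1,"spin":0,"claw":1},{"tx":0,"ty":0,"tz":0.1,"spin":0,"claw":1},{"tx":0,"ty":0,"tz":0,"spin":0,"claw":1},{"tx":0,"ty":0,"tz":0,"spin":0,"claw":1}]'
```

```text
time_s: 46.7
tool_pos: [0.434, -0.1276, 0.2306]
tool_rot: [179.9, -0.1, 0.0]
force: [-0.3, 0.0, -2.0]
grip_width: 0.0448
grasp_force: 40.0
time_s: 47.32
tool_pos: [0.433, -0.1273, 0.2141]
tool_rot: [-180.0, -0.0, 0.0]
force: [-0.3, -0.4, -1.7]
grip_width: 0.0445
grasp_force: 40.0
```

```bash
python3 -m pendant '[{"tx":0,"ty":0,"tz":0.1,"spin":0,"claw":1},{"tx":0,"ty":0,"tz":0.1,"spin":0,"claw":1},{"tx":0,"ty":0,"tz":0.05,"spin":0,"claw":1},{"tx":0,"ty":0,"tz":0.03,"spin":0,"claw":1},{"tx":0,"ty":0,"tz":0,"spin":0,"claw":1},{"tx":0,"ty":0,"tz":0,"spin":0,"claw":1}]'; python3 -m pendant '[{"tx":0,"ty":0,"tz":0.02,"spin":0,"claw":1},{"tx":0,"ty":0,"tz":0,"spin":0,"claw":1}]'
```

```text
time_s: 48.08
tool_pos: [0.4331, -0.1273, 0.2002]
tool_rot: [180.0, -0.0, 0.0]
force: [-0.3, -0.2, -1.5]
grip_width: 0.0444
grasp_force: 40.0
time_s: 48.32
tool_pos: [0.433, -0.1273, 0.199]
tool_rot: [180.0, 0.0, 0.0]
force: [0.4, 0.1, -1.0]
grip_width: 0.045
grasp_force: 40.0
```

Release, retreat up and aside, then check with the top, side and wrist cameras.

```bash
python3 -m pendant '[{"tx":0,"ty":0,"tz":0,"spin":0,"claw":0.45},{"tx":0,"ty":0,"tz":0,"spin":0,"claw":0},{"tx":0,"ty":0,"tz":0,"spin":0,"claw":0},{"tx":0,"ty":0,"tz":0,"spin":0,"claw":0},{"tx":0,"ty":0,"tz":-0.2,"spin":0,"claw":0},{"tx":0,"ty":0,"tz":-0.7,"spin":0,"claw":0},{"tx":0,"ty":0,"tz":-0.8,"spin":0,"claw":0},{"tx":0,"ty":0,"tz":-0.8,"spin":0,"claw":0},{"tx":0,"ty":0,"tz":-0.2,"spin":0,"claw":0}]'; python3 -m pendant '[{"tx":0.2,"ty":0.8,"tz":0,"spin":0,"claw":0},{"tx":0.2,"ty":0.8,"tz":0,"spin":0,"claw":0},{"tx":0,"ty":0.8,"tz":0,"spin":0,"claw":0},{"tx":0,"ty":0.8,"tz":0,"spin":0,"claw":0},{"tx":0,"ty":0.4,"tz":0,"spin":0,"claw":0},{"tx":0,"ty":0,"tz":0,"spin":0,"claw":0},{"tx":0,"ty":0,"tz":0,"spin":0,"claw":0}]'
python3 - <<'E'
from h import *
s,_=snap('side','s13.png'); t,_=snap('top','t13.png')
f=lambda x,a=(400,300):cv2.resize(x[:,:,::-1],a,interpolation=cv2.INTER_CUBIC)
cv2.imwrite('pics/c13.png',np.vstack([np.hstack([f(s[160:250,280:400]),f(s[220:325,220:360])]),np.hstack([f(t[225:300,145:245]),f(t[140:320,120:420],(400,300))])]))
E
```

```text
time_s: 49.45
tool_pos: [0.4342, -0.1275, 0.3375]
tool_rot: [179.9, -0.3, 0.0]
force: [-0.4, 0.6, 0.3]
grip_width: 0.087
grasp_force: 0.0
time_s: 50.32
tool_pos: [0.4536, -0.3053, 0.3342]
tool_rot: [-180.0, -0.0, 0.1]
force: [-0.2, 0.1, 0.3]
grip_width: 0.0867
grasp_force: 0.0
```

View pics/c13.png

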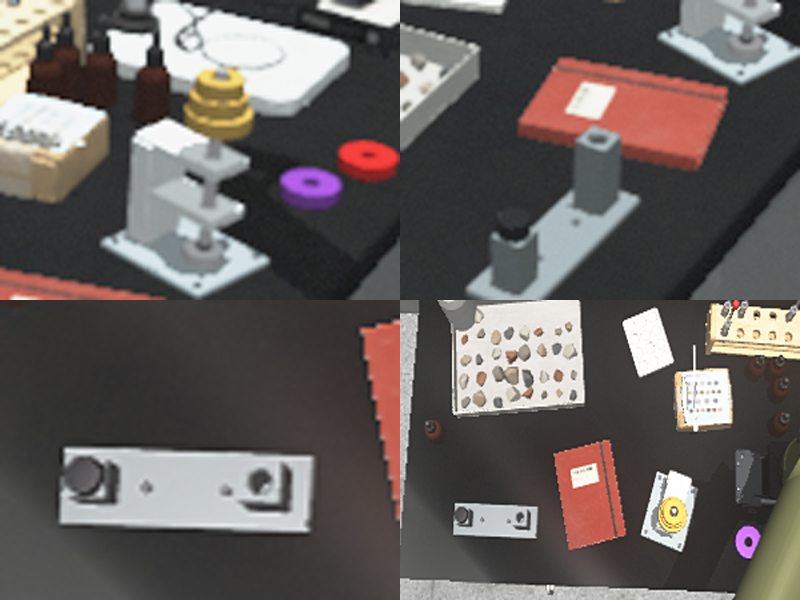

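Run:
```python
from cell import env
print(env.sign_off())
```

```text
the job is handed in; nothing more can be done
None
```

I handed the job in at about 50 s: the plug is parked in the short post, the rod stands on the load-cell button, and the 60, 52 and 44 rings are piled on its pan, largest at the bottom. The last check pictures agree, though I judged the plug fully home from the force-free insertion rather than a close-up; I viewed 16 pictures, over the limit of 14.

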